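Put the glass door knob in the hallway case and slide its guard door shut

ROBOT

A 7-joint arm with a two-finger parallel gripper is mounted at the origin on the work surface. World frame = base frame: x ahead of the robot, y to its left, z up, the work surface at z = 0. Lengths are in m, angles in rad, forces in N, time in s.
With the tool pointing down it reaches from about 0.4 to 0.875 m from the base axis. Payload 19.3 kg.
Tool frame: the origin (TCP) lies at the very end of the fingers, on their centre line; the grasp point (between the pads) lies 19 mm behind it; x points along the fingers, y is the direction in which the jaws open and shut, and the axes are right-handed (so a half turn about x gives the same grasp; the last joint's range is limited). The gripper opens to 85 mm and grips with 20 to 120 N. Pads are 22 mm wide; open, the fingers measure 114 mm over their backs; the gripper's body (76 mm by 85 mm) begins 54 mm behind the grasp point. The pads swing forward as they close: fully open they stand 13 mm farther back than shut.
Start: joints at [1.28, 0.521, -0.036, 1.599, 0.021, 1.021, -0.113], TCP at [0.137, -0.61, 0.231] pointing down, gripper open.
Joint ranges: [-2.91, 2.91], [-0.3, 2.13], [-1.5, 1.42], [0.17, 2.43], [-1.26, 4.41], [0.16, 1.93], [-2.52, 2.52]. Speed limits (rad/s): [1.89, 1.89, 2.39, 2.39, 3.01, 3.01, 3.01].

INTERFACE

Orientations are given as [roll, pitch, yaw] about the fixed x, y, z axes, in that order (R = Rz(yaw) Ry(pitch) Rx(roll)).
In Python, from workcell import bot, grab_frame, job_done gives the robot as it stands.
- The arm moves only by the shell command python3 -m pendant 'ROWS' [OPENING] [FORCE]. ROWS is JSON, a list of rows, each a list of 4 numbers: the shift along the tool's x, y, z in mm, then the turn about the tool's x in degrees. A call has 1 to 12 rows; each row shifts and turns the commanded pose from where the row before left it, along the tool's axes as they then stand; what a row does not reach is not made up. A row lasts 1/8 s, in which the tool goes at most 62.5 mm and 10.7 degrees, less where a joint would pass 70% of its speed; a pose out of reach is approached as far as the arm can. A call is refused whole if a number of a shift passes 62.5 or a number of a turn 10.7, either way. A call with a gripper value outside its range is refused whole. OPENING is the opening, from -1 (shut) to 1 (fully open), set as the call begins (- or left out, the last holds). The fingers move at their own pace and stop on an object; FORCE is the grip in N (left out, the last holds). Time passes only in rows, so rows that do not move let the fingers close. It gives the time, the measured TCP pose, the force and the opening at its end, in the units of the state.
- bot.observe(): the state, without advancing time (a new reading comes with each control period).
- grab_frame(name): name is "scene" or "top" or "wrist"; returns a dict with "img" (384x512x3 uint8, red, green, blue), "fovy" (degrees; the focal length in pixels is half the picture's height over the tangent of half this angle, whatever the lens; pixels are square), "cx", "cy" (the principal point, pixels), "R" (3x3) and "t" (3): a world point X has camera coordinates R X + t. Camera axes: x right, y down, z forward; pixel columns grow to the right and rows downward; lengths in m; the calibration is good to about 2 mm. A picture is of the moment at which its call begins. There is no depth.
- job_done(): hands the job in, once; it reports no verdict.
The state is a dict: "clock": time; "qpos": joint angles; "qd": joint speeds; "joint_efforts": joint torques, N m; "position": TCP position; "tool_rot": TCP orientation; "force": force on the tool from outside, world axes, zero at the start; "moment": the same for the moment, N m; "grip_width": finger opening in m.
Only numpy, scipy, OpenCV 4.12 (cv2) and the standard library are available. Lean on these libraries where they do the work, as an engineer would, in place of code of your own. Each camera call takes 0.05 s, during which the arm holds its last target.

TASK

Stand the large glass door knob upright on its brass plate in the open bay of the wooden case, then slide the case's clear guard door along its track until it is fully shut over the knob. Leave the door shut with the knob standing inside.

Things in the scene. Friction and masses are not known exactly. Their poses are not given: they have to be found in the camera images.
- knob_centre (a point): Large glass door knob, loose, 0.2 kg, upright on the bench: brass plate 60 mm wide, 8 mm thick; neck; twelve-sided glass head 48 mm wide, straight-sided from 31 to 49 mm above its underside; 62 mm high. This point is on its axis in the middle of the head, 40 mm above its underside: grip here. z is its axis (up). A much smaller glass knob (28 mm head, 36 mm high) stands near: not wanted.
- bay (a point): Centre of the floor of the case's open bay, 6 mm above the bench. The case is a fixed light-wood box, 176 x 372 mm, with aluminium rails on its long sides, tops 104 mm above the bench. Axes: y along the case, x across, z up. The bay is 160 x 160 mm inside with a flat floor; its -y end wall is 90 mm above the bench. Towards +y lies a solid deck, 88 mm above the bench, where the guard door parks.
- guard (a joint): How far the guard door has slid, in m: 0 = parked at the case's +y end, 0.190 = fully shut at its stop, centred over the bay. It grows towards the bay (-y of the bay frame). It starts between 0 and 0.025, the bay uncovered; it slides level with about 2 N of friction and stays where left.
- guard_handle (a point): Grip point of the guard door, a clear panel with aluminium edges, 158 mm (x, across the case) by 172 mm (y), underside 91 and top 96 mm above the bench. Its handle is an upright aluminium plate mid-door, 60 mm wide in x, 14 mm thick in y, 50 mm tall, its top 146 mm above the bench; this point is in its middle, 20 mm below its top. Axes as the bay's. It slides with the door.
There are look-alikes about, which are no part of the job. Leave any black or blue look-alike of the part that bears knob_centre alone.

How it is judged:
By the outcome, as a careful person would: the job done as asked, in the order asked, and still so for the second after the job is handed in, with the robot touching nothing.
It also fails if it takes over 54 s, if anything falls off the work surface, if the arm or the gripper's body presses on something with over 40 N, if the wrist force passes 120 N, or if a joint passes its speed limit or range.

## Working session

There is one attempt and no reset: what is moved stays moved. The work goes in short steps, Python scripts to look and compute and a shell command to move; the robot and the scene stay as the last step left them, time stands still between calls to the robot, and variables do not carry over. Pictures are saved under pics/ and viewed, and the job is handed in when it is done.

```bash
mkdir -p pics; cat > h.py <<'E'
import numpy as np, cv2, json
from workcell import bot, grab_frame, job_done
def snap(n,f):
    g=grab_frame(n); cv2.imwrite(f'pics/{f}.png',g['img'][:,:,::-1]); np.savez(f'pics/{f}.npz',**g); return g
def load(f): return np.load(f'pics/{f}.npz')
def cam(g):
    h=g['img'].shape[0]; fl=h/2/np.tan(np.radians(float(g['fovy']))/2)
    return fl,float(g['cx']),float(g['cy']),np.array(g['R']),np.array(g['t'])
def unp(g,u,v,z):
    fl,cx,cy,R,t=cam(g); d=R.T@np.array([(u-cx)/fl,(v-cy)/fl,1]); c=-R.T@t
    return c+d*(z-c[2])/d[2]
def proj(g,X):
    fl,cx,cy,R,t=cam(g); p=R@np.array(X)+t; return np.array([cx+fl*p[0]/p[2],cy+fl*p[1]/p[2]])
E
python3 - <<'E'
from h import *
for n in ["scene","top","wrist"]:
    g=snap(n,n+"0"); print(n,g['fovy'],g['cx'],g['cy'],-np.array(g['R']).T@g['t'])
s=bot.observe(); print(s)
E
```

```text
scene 54.71106028612098 260.0475064307385 187.8270771857636 [1.18067223 0.5709687  0.71068025]
top 47.18076652947744 250.19435269493297 191.44619628281947 [ 0.32498214 -0.05494202  1.24047625]
wrist 62.65868942820645 252.69403965422578 190.49444195208338 [ 0.2194038  -0.59169829  0.37255919]
{'clock': 0.15, 'qpos': array([ 1.2798209 ,  0.52185845, -0.03637574,  1.59985267,  0.02122187,
        1.0211252 , -0.11276367]), 'qd': array([-3.50387311e-04, -2.48956185e-03, -8.22422608e-04, -3.94642412e-04,
       -1.42401150e-03,  1.92211061e-04,  5.94615095e-05]), 'joint_efforts': array([ 2.93964848e-03, -9.27395582e+01,  1.98126823e+00, -3.70057619e+01,
        1.80457311e-02,  6.36673518e-03,  3.78998482e-05]), 'position': array([ 0.13680424, -0.60958702,  0.23087777]), 'tool_rot': array([-1.50943685,  1.56993835,  1.85300813]), 'force': array([0.91392837, 0.11834006, 0.13317661]), 'moment': array([ 0.01280704, -0.00316707,  0.02017772]), 'grip_width': 0.08515350431701268}
```

View pics/scene0.png

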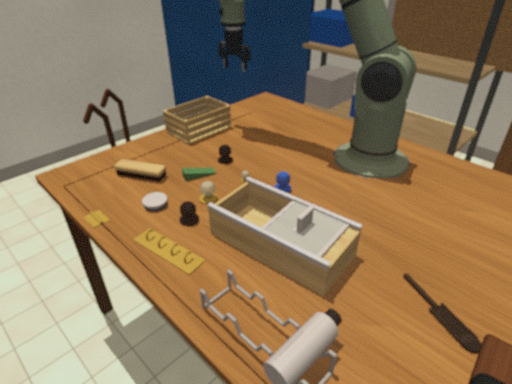

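View pics/top0.png

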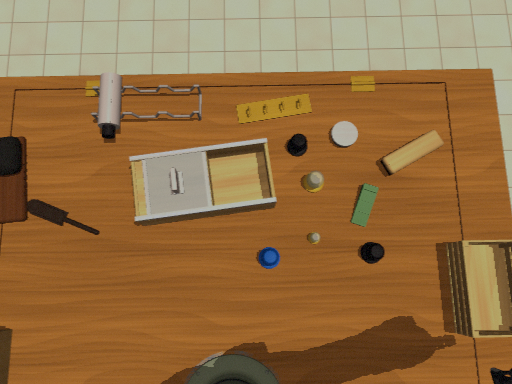

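View pics/wrist0.png

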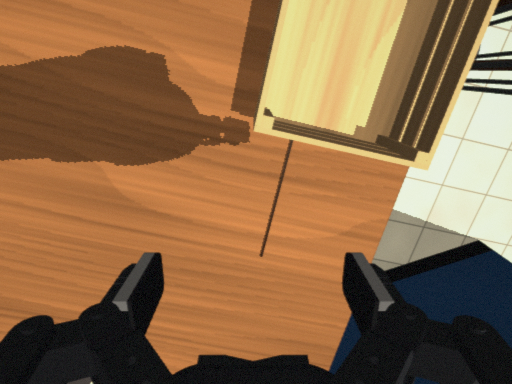

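Candidates in the top view: brass-plated glass knob at (315,181), small glass knob (314,238), black ones (298,145) and (372,252), and blue (269,258). I choose (315,181) and will check it in a crop.

```bash
python3 - <<'E'
from h import *
a=load('top0')['img'][130:265,120:390,::-1]
cv2.imwrite('pics/crop_top.png',cv2.resize(a,None,fx=2.95,fy=2.95,interpolation=cv2.INTER_CUBIC))
a=load('scene0')['img'][140:300,140:370,::-1]
cv2.imwrite('pics/crop_sc.png',cv2.resize(a,None,fx=3.4,fy=3.4,interpolation=cv2.INTER_CUBIC))
E
```

```text
(no output)
```

View pics/crop_top.png

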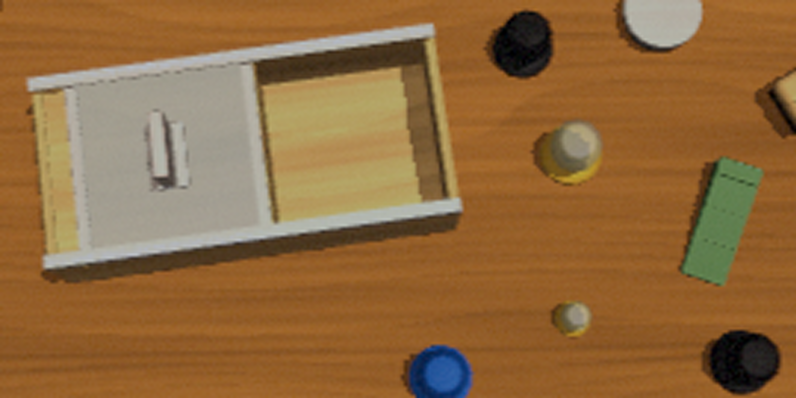

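View pics/crop_sc.png

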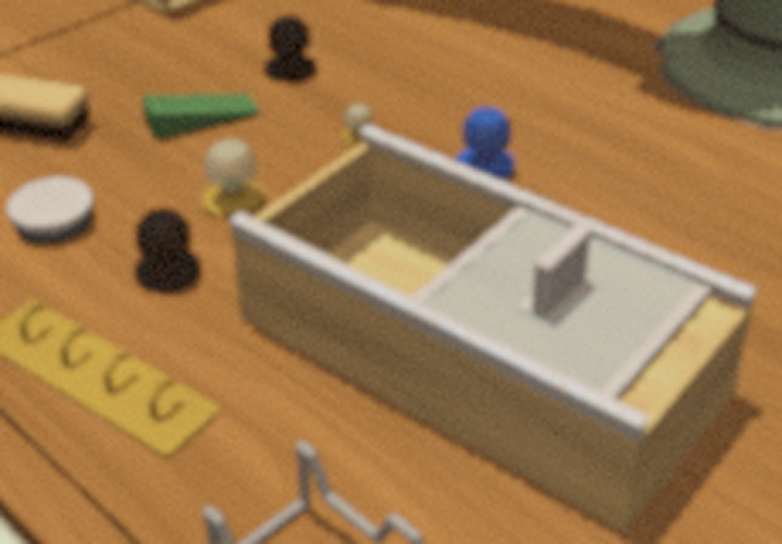

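```bash
python3 - <<'E'
from h import *
g=load('top0')
P=lambda x,y,z: unp(g,x/2.95+120-.33,y/2.95+130-.33,z)
TL,TR,BR,BL=[P(*c,0.104) for c in [(28,80),(433,25),(461,210),(44,268)]]
print(TL,TR,BR,BL)
print('len',np.linalg.norm(TL-TR),np.linalg.norm(BL-BR),'wid',np.linalg.norm(TL-BL),np.linalg.norm(TR-BR))
C=(TL+TR+BR+BL)/4; ey=(TL-TR+BL-BR); ey/=np.linalg.norm(ey); ex=np.array([ey[1],-ey[0],0])
print('C',C,'ey',ey,np.degrees(np.arctan2(ey[1],ey[0])),'ex',ex)
bay=C-0.098*ey; print('bay',bay)
for n,p in [('handle',P(157,145,.146)),('dooredgeR',P(268,143,.096)),('dooredgeL',P(69,170,.096)),('plate',P(569,155,.006)),('head',P(575,145,.055))]:
    d=p-C; print(n,p,'case x,y',d@ex,d@ey)
h=load('scene0')
for n,X in [('bay',[*bay[:2],.006]),('knobhead',[*P(569,155,.006)[:2],.04]),('handle',[*P(157,145,.146)[:2],.146])]: 
    p=proj(h,X);print(n,(p-[140,140])*3.4)
for c in (TL,TR,BR,BL): print((proj(h,c)-[140,140])*3.4)
E
```

```text
[0.65623763 0.26589401 0.104     ] [ 0.70240929 -0.10343998  0.104     ] [ 0.52973458 -0.12430371  0.104     ] [0.48378598 0.24511156 0.104     ]
len 0.3722088417539155 0.3722618905761157 wid 0.17369940132360084 0.17393058621017377
C [0.59304187 0.07081547 0.104     ] ey [-0.12373927  0.99231477  0.        ] 97.10795607046067 ex [0.99231477 0.12373927 0.        ]
bay [ 0.60516832 -0.02643138  0.104     ]
handle [0.58369403 0.13998671 0.146     ] case x,y -0.0007167938834439496 0.06979634094382298
dooredgeR [0.59571371 0.04833518 0.096     ] case x,y -0.00013038524678040477 -0.02263813184125491
dooredgeL [0.57365476 0.22788251 0.096     ] case x,y 0.00019724434463915544 0.15825889157970352
plate [ 0.60013997 -0.23710298  0.006     ] case x,y -0.031058056003771723 -0.306430341956501
head [ 0.59873237 -0.23592555  0.055     ] case x,y -0.03230914067555873 -0.30508778478369214
bay [383.39646912 295.53753874]
knobhead [230.08097646 163.07958762]
handle [562.32984962 239.10526255]
[638.45842274 420.98946997]
[228.62449138 214.39185692]
[365.72995996 122.36761847]
[753.26380043 285.92490624]
```

The crop shows the glass head on its brass plate at top (313,182), and the scene view agrees. The handle is at crop (157,145), which puts the guard at about 0.023. Next I work out tool-axis shifts.

```bash
cat >> h.py <<'E'
from scipy.spatial.transform import Rotation as Ro
EY=np.array([-0.12373927,0.99231477,0]);EX=np.array([0.99231477,0.12373927,0]);C=np.array([0.59304187,0.07081547,0]);BAY=np.array([0.60517,-0.02643,0])
def tool(): 
    s=bot.observe(); return s,Ro.from_euler('xyz',s['tool_rot']).as_matrix()
def plan(target,jaw=EY):
    s,R=tool(); y=R[:,1]; z=R[:,2]
    a=np.degrees(np.arctan2(jaw@z,jaw@y)); a=(a+90)%180-90
    print('pos',s['position'],'grip',s['grip_width'],'F',s['force'],'t',s['clock'])
    print('R',R.round(3).tolist()); print('turn about x deg',a)
    d=np.array(target)-s['position']; print('shift before turning mm',(R.T@d*1000).round(1))
    R2=R@Ro.from_euler('x',a,degrees=True).as_matrix(); print('shift after turning',(R2.T@d*1000).round(1))
E
python3 - <<'E'
from h import *
plan([0.5995,-0.2365,0.2]); print(bot.observe()['qpos'])
E
```

```text
pos [ 0.13680424 -0.60958702  0.23087777] grip 0.08515350431701268 F [0.91392837 0.11834006 0.13317661] t 0.15
R [[-0.0, 0.219, -0.976], [0.001, -0.976, -0.219], [-1.0, -0.001, 0.0]]
turn about x deg 5.5459536800285605
shift before turning mm [  31.1 -262.6 -533.2]
shift after turning [  31.1 -312.9 -505.3]
[ 1.2798209   0.52185845 -0.03637574  1.59985267  0.02122187  1.0211252
 -0.11276367]
```

```bash
python3 -m pendant '[[0,0,0,5.5],[0,-26,-42,0],[0,-26,-42,0],[0,-26,-42,0],[0,-26,-42,0],[0,-26,-42,0],[0,-26,-42,0],[0,-26,-42,0],[0,-26,-42,0],[0,-26,-42,0],[0,-26,-42,0],[0,-20,-30,0]]' 1 40; python3 -m pendant '[[31,-7,-13,0],[0,0,0,0],[0,0,0,0]]'
python3 - <<'E'
from h import *
snap('wrist','w1')
plan([0.5995,-0.2365,0.2])
E
```

```text
clock: 1.65
position: [0.55, -0.2742, 0.231]
tool_rot: [-1.587, 1.57, 1.68]
force: [0.9, -0.4, 0.2]
grip_width: 0.085
clock: 2.02
position: [0.56, -0.2684, 0.201]
tool_rot: [1.182, 1.57, -1.836]
force: [-0.2, -0.6, 0.7]
grip_width: 0.0858
pos [ 0.56013266 -0.26856886  0.20136785] grip 0.08536682114306399 F [-0.37533851  0.20882706 -0.06823067] t 2.075
R [[0.001, 0.123, -0.992], [-0.001, -0.992, -0.123], [-1.0, 0.001, -0.001]]
turn about x deg -0.03456512074336615
shift before turning mm [  1.4 -27.  -43. ]
shift after turning [  1.4 -27.  -43. ]
```

View pics/w1.png

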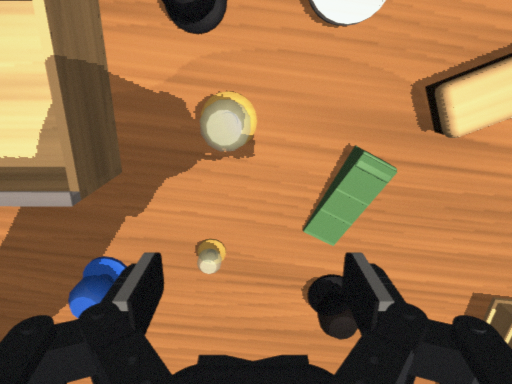

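The wrist view shows the large glass knob at about (226,122), the small one at (210,257), and a black one at (337,305). I cross-check the knob's position from this view before descending.

```bash
python3 - <<'E'
from h import *
g=load('w1')
print('head',unp(g,225,123,.05),'axis proj',proj(g,[.5995,-.2365,.05]),proj(g,[.5995,-.2365,.004]))
a=g['img'][70:180,170:290,::-1].copy()
a=cv2.resize(a,None,fx=5,fy=5,interpolation=cv2.INTER_CUBIC)
for z,r in[(.008,.030),(.049,.024),(.031,.024)]:
    pts=np.array([(proj(g,[.5995+r*np.cos(t),-.2365+r*np.sin(t),z])-[170,70])*5+2 for t in np.linspace(0,6.28,60)])
    cv2.polylines(a,[pts.astype(np.int32)],True,(255,0,0),1)
cv2.imwrite('pics/w1c.png',a)
E
```

```text
head [ 0.60629252 -0.23771675  0.05      ] axis proj [222.97668368 130.26653042] [226.8142014  124.06352397]
```

View pics/w1c.png

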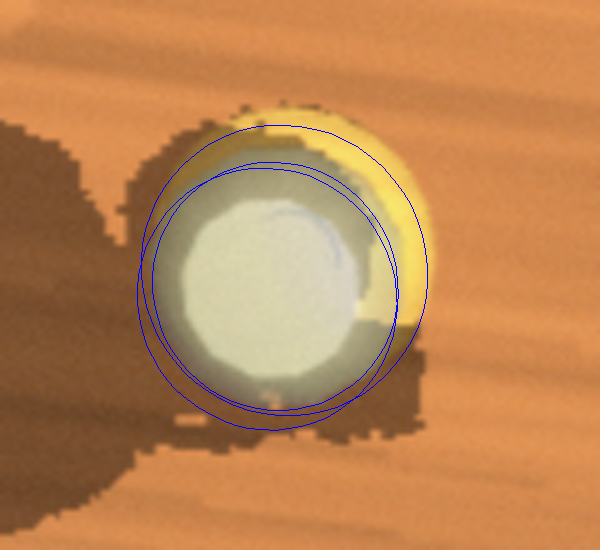

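The wrist projection is about 4 mm further in +x than the top camera, so I use the mean: (0.602,-0.237). I move over it, go partway down, and look again.

```bash
python3 -m pendant '[[0,-13,-23,0],[0,-13,-22.5,0],[30,0,0,0],[30,0,0,0],[30,0,0,0],[0,0,0,0],[0,0,0,0]]'
python3 - <<'E'
from h import *
g=snap('wrist','w2')
plan([0.602,-0.237,0.018])
a=g['img'][:,:,::-1].copy()
for z,r in[(.008,.030),(.049,.024),(.031,.024)]:
    pts=np.array([proj(g,[.602+r*np.cos(t),-.237+r*np.sin(t),z]) for t in np.linspace(0,6.28,60)])
    cv2.polylines(a,[pts.astype(np.int32)],True,(255,0,0),1)
cv2.imwrite('pics/w2c.png',a)
E
```

```text
clock: 2.95
position: [0.6033, -0.2361, 0.1119]
tool_rot: [2.771, 1.569, -0.246]
force: [0.6, 0.1, 1.0]
grip_width: 0.0857
pos [ 0.60337509 -0.23618859  0.11202175] grip 0.0855823821993012 F [ 0.67978364 -0.46453758 -0.63641859] t 3.0
R [[0.002, 0.124, -0.992], [-0.001, -0.992, -0.124], [-1.0, 0.001, -0.002]]
turn about x deg 0.0344804326021233
shift before turning mm [94.   0.6  1.7]
shift after turning [94.   0.6  1.7]
```

View pics/w2c.png

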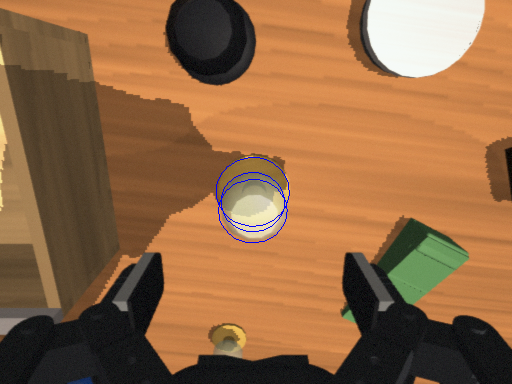

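The overlay on the knob matches at about (253,205), centred between the fingers. I descend and grip.

```bash
python3 -m pendant '[[25,0.6,1.5,0],[25,0,0,0],[24,0,0,0],[20,0,0,0],[0,0,0,0],[0,0,0,0]]'
python3 -m pendant '[[0,0,0,0],[0,0,0,0],[0,0,0,0],[0,0,0,0],[0,0,0,0],[0,0,0,0],[0,0,0,0],[0,0,0,0]]' -1 45
python3 - <<'E'
from h import *
g=snap('wrist','w3');plan([0.602,-0.237,0.16])
E
```

```text
clock: 3.75
position: [0.6016, -0.237, 0.0173]
tool_rot: [2.712, 1.57, -0.305]
force: [0.5, 0.2, 0.5]
grip_width: 0.0851
clock: 4.75
position: [0.6013, -0.2369, 0.0171]
tool_rot: [2.672, 1.57, -0.345]
force: [-2.5, 0.9, 9.0]
grip_width: 0.0468
pos [ 0.60133201 -0.23687776  0.01713179] grip 0.04674285211665114 F [-2.45762553  0.2110864   9.83340616] t 4.8
R [[0.001, 0.124, -0.992], [-0.0, -0.992, -0.124], [-1.0, 0.0, -0.001]]
turn about x deg 0.038038856942961274
shift before turning mm [-142.9    0.3   -0.7]
shift after turning [-142.9    0.3   -0.7]
```

View pics/w3.png

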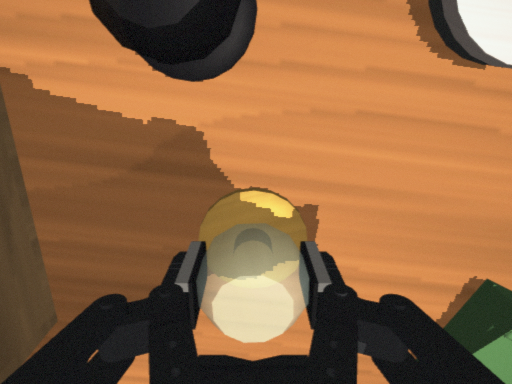

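Fingers closed at 46.7 mm with the knob held between the pads, at about (253,270). Now lift.

```bash
python3 -m pendant '[[-10,0,0,0],[-20,0,0,0],[-25,0,0,0],[-25,0,0,0],[-25,0,0,0],[-25,0,0,0],[-13,0,0,0],[0,0,0,0],[0,0,0,0]]'
python3 - <<'E'
from h import *
g=snap('wrist','w4');g=snap('top','t4');plan([*BAY[:2],0.16])
E
```

```text
clock: 5.92
position: [0.6006, -0.2366, 0.1585]
tool_rot: [-0.439, 1.57, 2.827]
force: [0.3, -0.2, -1.5]
grip_width: 0.047
pos [ 0.60060438 -0.23656753  0.15835267] grip 0.04651575464332611 F [-0.56215847 -0.2962464  -1.6404095 ] t 6.025
R [[-0.001, 0.125, -0.992], [0.0, -0.992, -0.125], [-1.0, -0.001, 0.001]]
turn about x deg 0.04946148252960825
shift before turning mm [  -1.6 -207.9  -30.7]
shift after turning [  -1.6 -208.   -30.5]
```

View pics/w4.png

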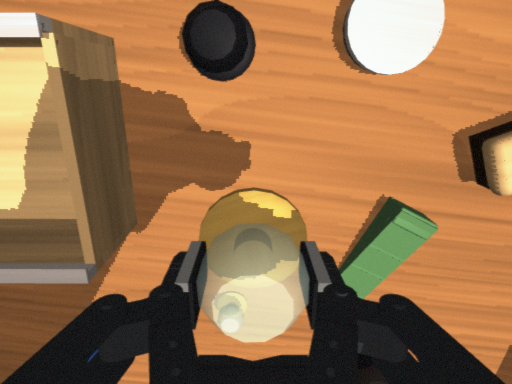

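The knob lifts with the gripper, still straight, and the wrist reads about 2 N of weight. Next, over the bay.

```bash
python3 -m pendant '[[0,-15,-2,0],[0,-25,-4,0],[0,-30,-4,0],[0,-30,-4,0],[0,-30,-4,0],[0,-30,-4,0],[0,-25,-4,0],[0,-15,-3,0],[0,-8,-1.5,0],[0,0,0,0],[0,0,0,0]]'
python3 - <<'E'
from h import *
g=snap('wrist','w5');g=snap('top','t5');plan([*BAY[:2],0.024])
a=g['img'][120:240,120:330,::-1]
cv2.imwrite('pics/t5c.png',cv2.resize(a,None,fx=3.6,fy=3.6,interpolation=cv2.INTER_CUBIC))
E
```

```text
clock: 7.4
position: [0.6054, -0.0276, 0.1593]
tool_rot: [1.301, 1.57, -1.717]
force: [-0.1, -0.2, -1.8]
grip_width: 0.0467
pos [ 0.60536705 -0.02753194  0.15925568] grip 0.04688093698759867 F [ 0.03572991  0.217365   -1.13296741] t 7.5
R [[-0.0, 0.123, -0.992], [-0.0, -0.992, -0.123], [-1.0, 0.0, 0.0]]
turn about x deg -0.026248515459087685
shift before turning mm [135.3  -1.2   0. ]
shift after turning [135.3  -1.2   0. ]
```

View pics/w5.png

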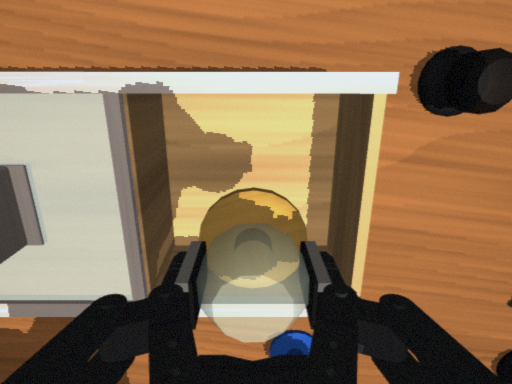

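View pics/t5c.png

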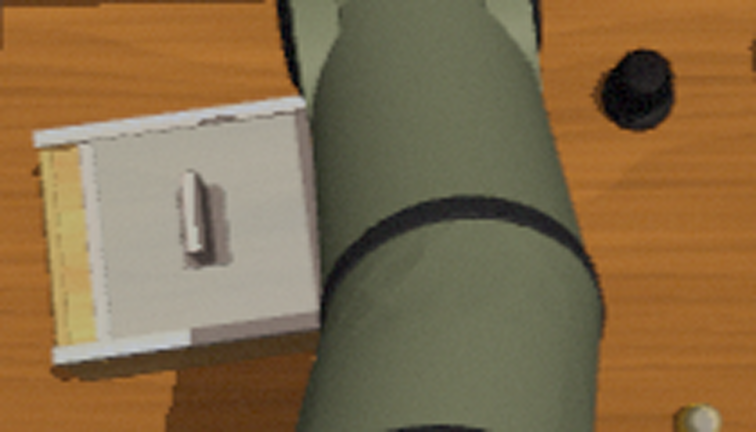

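```bash
python3 - <<'E'
from h import *
g=load('w5'); a=g['img'][:,:,::-1].copy()
for z,hx,y0,y1 in [(.006,.08,-.178,-.018),(.104,.088,-.186,.186)]:
    pts=np.array([proj(g,C+sx*hx*EX+y*EY+[0,0,z]) for sx,y in [(-1,y0),(1,y0),(1,y1),(-1,y1)]])
    cv2.polylines(a,[pts.astype(np.int32)],True,(255,0,0) if z<.05 else (0,0,255),1)
cv2.imwrite('pics/w5c.png',a)
E
```

```text
(no output)
```

View pics/w5c.png

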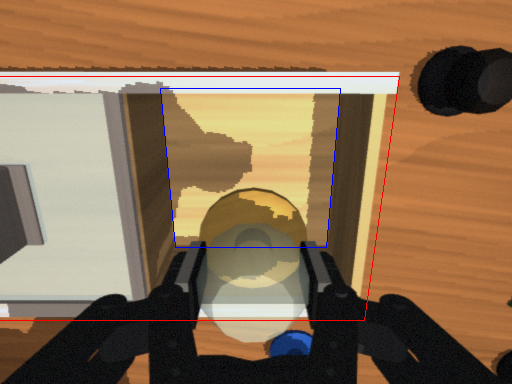

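The case overlay matches within about 2 mm. I lower the knob into the bay, slowly near the floor.

```bash
python3 -m pendant '[[12,-1,0,0],[24,0,0,0],[24,0,0,0],[24,0,0,0],[24,0,0,0],[14,0,0,0],[8,0,0,0],[2,0,0,0],[0,0,0,0],[0,0,0,0]]'
python3 -m pendant '[[1.5,0,0,0],[1,0,0,0],[0,0,0,0],[0,0,0,0]]'
python3 - <<'E'
from h import *
g=snap('wrist','w6');plan([*BAY[:2],0.023])
E
```

```text
clock: 8.75
position: [0.6057, -0.0256, 0.0279]
tool_rot: [3.039, 1.57, 0.022]
force: [-0.4, -1.3, -1.7]
grip_width: 0.0467
clock: 9.25
position: [0.6053, -0.0256, 0.0248]
tool_rot: [-0.805, 1.571, 2.461]
force: [0.2, -0.0, -2.1]
grip_width: 0.0467
pos [ 0.60528803 -0.02559728  0.02480475] grip 0.04672696625809086 F [-0.56342095  0.73802413 -0.80805971] t 9.3
R [[-0.0, 0.124, -0.992], [0.0, -0.992, -0.124], [-1.0, -0.0, 0.0]]
turn about x deg 0.03982320854021282
shift before turning mm [1.8 0.8 0.2]
shift after turning [1.8 0.8 0.2]
```

View pics/w6.png

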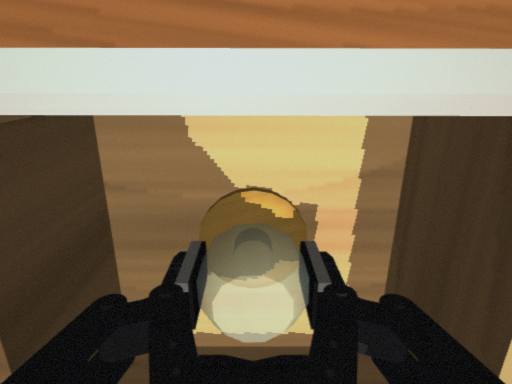

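The knob hangs upright, centred in the bay and just off the floor (plate at about (253,240)). I ease it down.

```bash
python3 -m pendant '[[1,0,0,0],[0.7,0,0,0],[0,0,0,0],[0,0,0,0]]'
python3 -m pendant '[[0.7,0,0,0],[0,0,0,0],[0,0,0,0]]'
```

```text
clock: 9.8
position: [0.6052, -0.0256, 0.0232]
tool_rot: [-0.181, 1.571, 3.086]
force: [-1.9, 0.3, 2.8]
grip_width: 0.0471
clock: 10.18
position: [0.6053, -0.0256, 0.0231]
tool_rot: [2.54, 1.571, -0.477]
force: [-6.3, 0.0, 14.6]
grip_width: 0.047
```

On the floor. I relieve the pressure and open.

```bash
python3 -m pendant '[[-0.7,0,0,0],[0,0,0,0]]'; python3 -m pendant '[[0,0,0,0],[0,0,0,0],[0,0,0,0],[0,0,0,0],[0,0,0,0],[0,0,0,0]]' 1
python3 - <<'E'
from h import *
g=snap('wrist','w7');plan([*BAY[:2],0.22])
E
```

```text
clock: 10.42
position: [0.6054, -0.0256, 0.0232]
tool_rot: [3.113, 1.571, 0.096]
force: [-1.7, -0.2, 3.5]
grip_width: 0.0464
clock: 11.18
position: [0.6052, -0.0256, 0.0231]
tool_rot: [-0.668, 1.571, 2.598]
force: [-0.7, 0.0, -0.1]
grip_width: 0.0852
pos [ 0.60531277 -0.02558596  0.02311942] grip 0.08542173524197652 F [-0.09974765 -0.44771113 -0.62489505] t 11.225
R [[0.0, 0.124, -0.992], [0.0, -0.992, -0.124], [-1.0, -0.0, -0.0]]
turn about x deg 0.0405518778031535
shift before turning mm [-196.9    0.8    0.2]
shift after turning [-196.9    0.8    0.2]
```

View pics/w7.png

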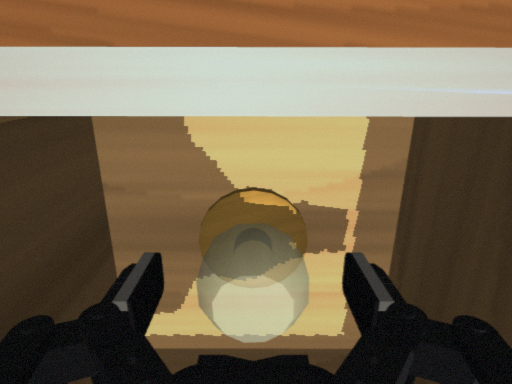

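Knob released and standing at (253,260) in the bay. I retreat straight up.

```bash
python3 -m pendant '[[-10,0,0,0],[-25,0,0,0],[-30,0,0,0],[-30,0,0,0],[-30,0,0,0],[-30,0,0,0],[-30,0,0,0],[-12,0,0,0],[0,-20,0,0],[0,-30,0,0],[0,-30,0,0],[0,-30,0,0]]'
python3 -m pendant '[[0,-30,0,0],[0,-15,0,0],[0,0,0,0],[0,0,0,0]]'
python3 - <<'E'
from h import *
g=snap('wrist','w8');plan([*(C+.069*EY)[:2],0.107])
a=g['img'][:,:,::-1].copy()
H=C+.069*EY
for z in(.146,):
    pts=np.array([proj(g,H+sx*.03*EX+sy*.007*EY+[0,0,z]) for sx,sy in [(-1,-1),(1,-1),(1,1),(-1,1)]])
    cv2.polylines(a,[pts.astype(np.int32)],True,(255,0,0),1)
cv2.imwrite('pics/w8c.png',a)
E
```

```text
clock: 12.72
position: [0.5905, 0.0858, 0.219]
tool_rot: [-0.2, 1.569, 3.067]
force: [-0.3, -0.1, -0.3]
grip_width: 0.0853
clock: 13.22
position: [0.5861, 0.127, 0.2198]
tool_rot: [0.996, 1.57, -2.022]
force: [-0.1, -0.5, -0.1]
grip_width: 0.0854
pos [0.58620764 0.12689837 0.21996923] grip 0.08525995893615225 F [ 0.0763638   0.09914862 -0.01586569] t 13.275
R [[-0.0, 0.123, -0.992], [-0.001, -0.992, -0.123], [-1.0, 0.001, 0.0]]
turn about x deg -0.045746480683362734
shift before turning mm [113.  -12.6   0.2]
shift after turning [ 1.13e+02 -1.26e+01  1.00e-01]
```

View pics/w8c.png

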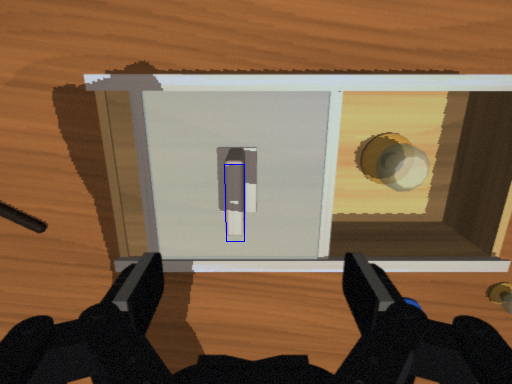

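The handle overlay at (235,200) fits, and the knob stands in the bay at (395,163). I descend onto the handle and grip it.

```bash
python3 -m pendant '[[0,-12.5,0,0],[25,0,0,0],[30,0,0,0],[30,0,0,0],[20,0,0,0],[8,0,0,0],[0,0,0,0],[0,0,0,0]]'
python3 -m pendant '[[0,0,0,0],[0,0,0,0],[0,0,0,0],[0,0,0,0],[0,0,0,0],[0,0,0,0],[0,0,0,0],[0,0,0,0],[0,0,0,0],[0,0,0,0]]' -1 40
python3 - <<'E'
from h import *
g=snap('wrist','w9');plan([*(C-.098*EY)[:2],0.107])
E
```

```text
clock: 14.28
position: [0.5849, 0.1408, 0.108]
tool_rot: [-2.915, 1.57, 0.352]
force: [-0.3, 0.4, 0.2]
grip_width: 0.0854
clock: 15.52
position: [0.5845, 0.1406, 0.1072]
tool_rot: [-3.105, 1.571, 0.162]
force: [-2.0, 0.0, 5.9]
grip_width: 0.0136
pos [0.58448212 0.14063262 0.10720965] grip 0.01307622393790795 F [-2.53889479  0.47314638  4.40991386] t 15.575
R [[0.0, 0.124, -0.992], [0.0, -0.992, -0.124], [-1.0, -0.0, -0.0]]
turn about x deg 0.038436165078422846
shift before turning mm [  0.2 168.3   0.3]
shift after turning [2.000e-01 1.683e+02 1.000e-01]
```

View pics/w9.png

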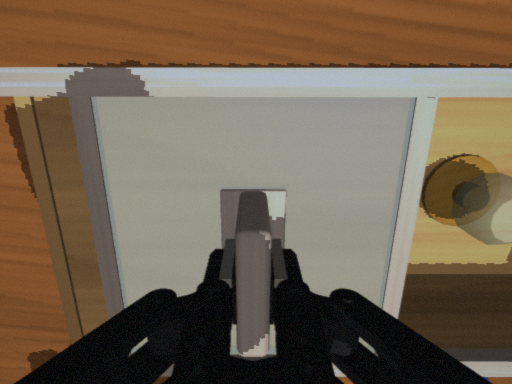

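Handle gripped at 13 mm. I slide it about 168 mm along tool +y, slowing near the stop.

```bash
python3 -m pendant '[[0,6,0,0],[0,15,0,0],[0,20,0,0],[0,20,0,0],[0,20,0,0],[0,20,0,0],[0,20,0,0],[0,20,0,0],[0,12,0,0],[0,5,0,0],[0,0,0,0],[0,0,0,0]]'
python3 -m pendant '[[0,4,0,0],[0,3,0,0],[0,0,0,0],[0,0,0,0]]'
python3 - <<'E'
from h import *
plan([*(C-.098*EY)[:2],0.107])
E
```

```text
clock: 17.08
position: [0.604, -0.0171, 0.1072]
tool_rot: [1.084, 1.57, -1.933]
force: [-2.8, -3.1, 7.8]
grip_width: 0.0134
clock: 17.58
position: [0.6048, -0.0238, 0.1072]
tool_rot: [0.876, 1.57, -2.141]
force: [-3.2, -2.2, 7.4]
grip_width: 0.0133
pos [ 0.60478697 -0.02376185  0.10721194] grip 0.013292798704891206 F [-3.2445587  -2.22673681  7.40343715] t 17.575
R [[-0.0, 0.124, -0.992], [-0.0, -0.992, -0.124], [-1.0, 0.0, 0.0]]
turn about x deg 0.018481881935286992
shift before turning mm [ 0.2  2.7 -0. ]
shift after turning [ 0.2  2.7 -0. ]
```

```bash
python3 -m pendant '[[0,1.5,0,0],[0,1.5,0,0],[0,0,0,0],[0,0,0,0]]'
python3 -m pendant '[[0,1.5,0,0],[0,0,0,0],[0,0,0,0]]'
```

```text
clock: 18.08
position: [0.605, -0.0255, 0.1072]
tool_rot: [-1.043, 1.57, 2.224]
force: [-4.7, 5.5, 8.0]
grip_width: 0.0134
clock: 18.45
position: [0.605, -0.0255, 0.1072]
tool_rot: [-1.293, 1.568, 1.975]
force: [-8.4, 10.9, 10.1]
grip_width: 0.0139
```

```bash
python3 -m pendant '[[0,1.5,0,0],[0,0,0,0],[0,0,0,0]]'
python3 -m pendant '[[0,-3,0,0],[0,0,0,0]]'
python3 -m pendant '[[0,0,0,0],[0,0,0,0],[0,0,0,0],[0,0,0,0],[0,0,0,0],[0,0,0,0]]' 1
python3 - <<'E'
from h import *
g=snap('wrist','w10');plan([*(C-.098*EY)[:2],0.107])
E
```

```text
clock: 18.82
position: [0.605, -0.0256, 0.1072]
tool_rot: [-1.326, 1.567, 1.943]
force: [-8.4, 19.4, 11.9]
grip_width: 0.0136
clock: 19.08
position: [0.605, -0.0255, 0.1072]
tool_rot: [-0.958, 1.57, 2.308]
force: [-4.5, 5.4, 8.3]
grip_width: 0.0137
clock: 19.82
position: [0.6054, -0.0261, 0.1071]
tool_rot: [-1.078, 1.571, 2.189]
force: [0.1, 0.5, 0.3]
grip_width: 0.0853
pos [ 0.60534423 -0.02607044  0.10708518] grip 0.08529803395401639 F [-0.74721175  0.19994207  0.77782429] t 19.875
R [[-0.0, 0.124, -0.992], [0.0, -0.992, -0.124], [-1.0, -0.0, 0.0]]
turn about x deg 0.03984526561526991
shift before turning mm [0.1 0.3 0.2]
shift after turning [0.1 0.3 0.2]
```

View pics/w10.png

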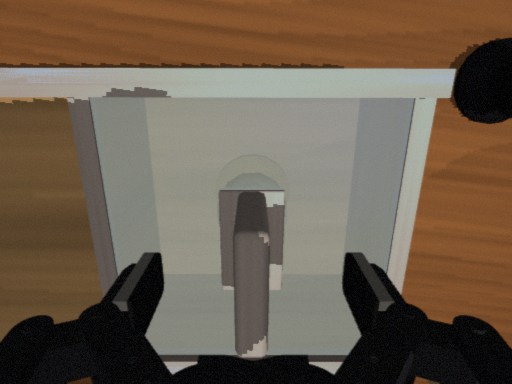

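The door covers the bay with the stop felt (19 N, no motion), and the knob's plate shows through at (252,170). I retreat and check from the other cameras.

```bash
python3 -m pendant '[[-10,0,0,0],[-25,0,0,0],[-30,0,0,0],[-30,0,0,0],[-30,0,0,0],[0,20,5,0],[0,30,15,0],[0,35,20,0],[0,40,25,0],[0,40,25,0],[0,40,25,0],[0,40,25,0]]'
python3 -m pendant '[[0,40,25,0],[0,40,25,0],[0,20,10,0],[0,0,0,0],[0,0,0,0]]'
python3 - <<'E'
from h import *
for n in('top','scene'): snap(n,n+'F')
a=load('topF')['img'][120:240,110:340,::-1]; cv2.imwrite('pics/topFc.png',cv2.resize(a,None,fx=3.4,fy=3.4,interpolation=cv2.INTER_CUBIC))
a=load('sceneF')['img'][140:300,180:370,::-1]; cv2.imwrite('pics/sceneFc.png',cv2.resize(a,None,fx=3.5,fy=3.5,interpolation=cv2.INTER_CUBIC))
E
```

```text
clock: 21.38
position: [0.4956, -0.2885, 0.232]
tool_rot: [0.074, 1.57, -2.944]
force: [0.1, -0.4, 0.2]
grip_width: 0.0853
clock: 22.0
position: [0.4499, -0.3927, 0.2319]
tool_rot: [-1.4, 1.57, 1.867]
force: [0.3, 0.7, -0.4]
grip_width: 0.0854
```

View pics/topFc.png

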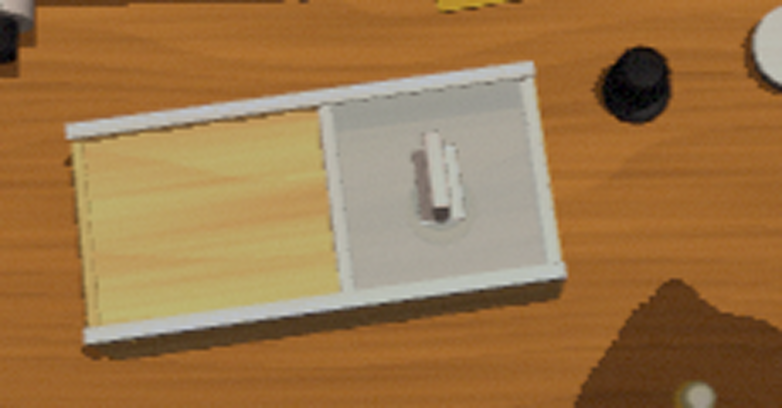

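View pics/sceneFc.png

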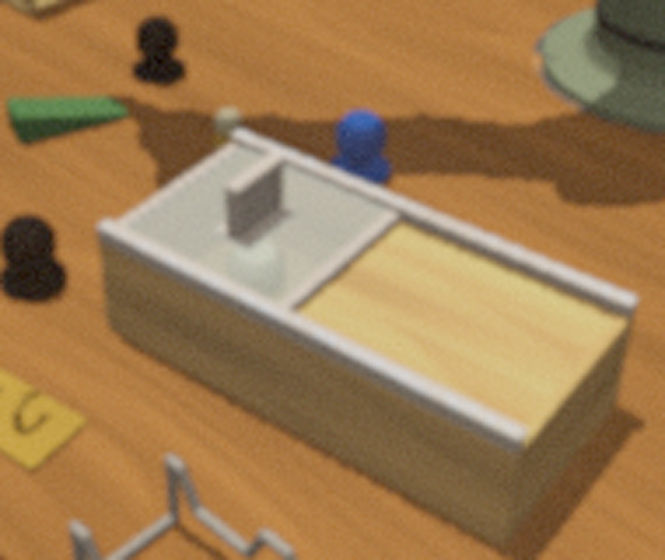

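The top crop shows the door's outer edge at the end wall (550,170) and the knob outline below the handle (440,220). The scene crop shows the knob upright through the door at (255,262). I hand in after one numeric check.

```bash
python3 - <<'E'
from h import *
g=load('topF')
p=unp(g,436/3.4+110-.35,170/3.4+120-.35,.146)-C; print('handle case x,y',p@EX,p@EY,'guard~',.092-p@EY)
job_done()
E
```

```text
handle case x,y -4.706093435613466e-05 -0.09792996996428525 guard~ 0.18992996996428524
the job is handed in; nothing more can be done
```

The large glass knob is standing upright in the middle of the bay, and the guard door is shut over it. I handed the job in at about 22 s with the gripper open and the arm clear.

- **Knob:** I gripped it by the head, carried it to the bay, lowered it to the floor and released it. After release the wrist camera showed it upright. The last scene picture shows it upright through the closed door.
- **Door:** I slid it about 167 mm by its handle until it stopped. At the stop the force rose to about 19 N with no further movement. The last top picture puts the handle at a guard reading of about 0.190, which is fully shut.
- **Disagreements:** The top and wrist cameras differed by about 4 mm on the knob's starting position, so I used the mean, and the grip was good. The wrist force had the wrong sign for door friction partway through the slide, but it rose as expected at the stop.
- **Other objects:** I did not touch the small glass knob or the black and blue look-alikes.

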